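Load a sample tube into the polarimeter and close its roll-top

ROBOT

A 6-joint arm with a two-finger parallel gripper is mounted at the origin on the work surface; the furniture and walls round the work are solid. World frame = base frame: x ahead of the robot, y to its left, z up, the work surface at z = 0. Lengths are in m, angles in rad, forces in N, time in s.
With the tool pointing down it reaches from about 0.3 to 0.85 m from the base axis. Payload 5.4 kg.
Tool frame: the origin (TCP) lies at the very end of the fingers, on their centre line; the grasp point (between the pads) lies 19 mm behind it; z points along the fingers, y is the line along which they close (so a half turn about z gives the same grasp; the last joint's range is limited). The gripper opens to 85 mm and grips with 20 to 120 N. Pads are 22 mm wide; open, the fingers measure 114 mm over their backs; the gripper's body (76 mm by 85 mm) begins 54 mm behind the grasp point. The pads swing forward as they close: fully open they stand 13 mm farther back than shut.
Start: joints at [1.049, 0.158, 1.597, -0, 1.386, -0.21], TCP at [0.176, 0.547, 0.231] pointing down, gripper open.
Joint ranges: [-2.91, 2.91], [-0.94, 2.29], [0.18, 2.7], [-1.29, 4.43], [0.17, 2.64], [-3, 3]. Speed limits (rad/s): [2.57, 2.57, 3.14, 3.14, 3.14, 3.14].

INTERFACE

Orientations are given as a 3x3 rotation matrix whose columns are the frame's x, y, z axes.
In Python, from bench import read_state, get_image, job_done gives the robot as it stands.
- The arm moves only by the tool jog_arm, never from a script. Its argument "series" is a list of rows, each a list of 7 numbers: the shift along the tool's x, y, z in m, then the turn, a rotation vector about the tool's x, y, z in degrees, then the closure, from 0 (fully open) to 1 (shut). A call has 1 to 5 rows; each row shifts and turns the commanded pose from where the row before left it, along the tool's axes as they then stand; what a row does not reach is not made up. A row lasts 1/10 s, in which the tool goes at most 50 mm and 8.59 degrees, less where a joint would pass 70% of its speed; a pose out of reach is approached as far as the arm can. A call with a gripper value outside its range is refused whole. The fingers move at their own pace and stop on an object; "grip_force" is the grip in N (left out, the last holds). Time passes only in rows, so rows that do not move let the fingers close. It gives the time, the measured TCP pose, the force, the opening and the grip force at its end, in the units of the state.
- read_state(): the state, without advancing time (a new reading comes with each control period).
- get_image(name): name is "side" or "top" or "wrist"; returns a dict with "image" (480x640x3 uint8, red, green, blue), "fx", "fy", "cx", "cy" (pixels), "position" and "rotation" of the camera in the world. Camera axes: x right, y up, looking along -z (the intrinsics and any distortion apply to the point x, -y, -z); pixel columns grow to the right and rows downward; lengths in m; the calibration is good to about 2 mm. The wrist camera is an equidistant fisheye: a pixel r from the principal point sees the ray r / f radians off the axis. A picture is of the moment at which its call begins. There is no depth.
- job_done(): hands the job in; it is judged then, once.
The state is a dict: "time": time; "qpos": joint angles; "joint_vel": joint speeds; "effort": joint torques, N m; "eef_pos": TCP position; "orientation": TCP orientation; "ft_force": force on the tool from outside, world axes, zero at the start; "wrist_torque": the same for the moment, N m; "gripper_width": opening from 0.0 (shut) to 1.0 (fully open); "finger_force": force on a finger pad.
Only numpy, scipy, OpenCV 4.12 (cv2) and the standard library are available. Lean on these libraries where they do the work, as an engineer would, in place of code of your own. Each camera call takes 0.05 s, during which the arm holds its last target. There are 200 camera calls.

TASK

Get the amber tube with the red caps ready to be read in the polarimeter: roll the cover open, lay the tube in the V-rail and push it along under the light hood until its end touches the end stop, then roll the cover fully shut again. Leave the other two tubes in their rest and everything else on the bench where it stands.

Things in the scene. Friction and masses are not known exactly. Their poses are not given: they have to be found in the camera images.
- sample_tube: The tube to load: amber barrel (26 mm diameter, 90 mm long between the caps), a knurled red cap (32 mm diameter, 20 mm long) on each end; 130 mm long in all, about 160 g. Origin in its middle, on the axis; local y runs along it. Both ends are alike, either may lead. It starts lying level in one of the three places of the tube rest, its axis 48 mm above the bench.
- blank_tube: Tube of the same size with white barrel and white caps, in another place of the rest (axis along its local y, origin in the middle). Leave it there.
- control_tube: Tube of the same size with steel barrel and blue caps, in another place of the rest (axis along its local y, origin in the middle). Leave it there.
- tube_rest: Teal plastic rest, fixed: base 176 x 96 x 8 mm, two comb plates (6 mm thick, 42 mm high, at local y = +-35 mm) that carry the barrels in V-notches at local x = -62, 0, +62 mm; tubes lie along local y. Free for the fingers: 64 mm of barrel between the combs, and 36 mm between neighbouring barrels. Origin: centre of the underside.
- polarimeter: White bench polarimeter, fixed; display and keys face local -x. Origin on the bench below the rail, which runs along local y at local x = 0. Local y from -205 to +160, x +-88 mm. The sample chamber (local y -165 to +115 mm, floor 64 mm above the bench) lies between arched end housings 180 mm high and front and rear walls 101 mm high (outer faces at local x = +-88 mm).
- stop_face (a point): Centre of the face of the brass end stop at the +y end of the rail, under the hood, on the axis of a seated tube (98.6 mm above the bench); its axes are the polarimeter's. When the tube is home its end lies on this face and its middle is 65 mm from it towards local -y. It slides in the V under a push of 1 to 2 N.
- hood_mouth (a point): Middle of the mouth of the dark steel light hood, on the axis of a seated tube, 55 mm before the stop face. The hood roofs the rail from here to the stop: 48 mm wide inside, roof's underside 21 mm above the tube's axis, its top 25 mm above it, 56 to 62 mm wide outside. The last stretch is reached only by moving the tube along the rail. Axes as the polarimeter's.
- rail_free_end (a point): Open end of the aluminium V-rail, 255 mm from the stop face (local -y), at the height of the axis of a seated tube; axes as the polarimeter's. 90-degree V: bottom 22.6 mm below that axis (76 mm above the bench), upper edges 9.6 mm below it and 13 mm either side of the middle; rail 32 mm wide over all. The chamber's end wall is 15 mm beyond.
- cover (a joint): Turn of the slatted roll-top cover, rad: 0 = fully shut, 2.44 = fully rolled to the back. It runs on a circular track about point cover_axis (outside radius 78 mm: top 170 mm above the bench when shut) and stays where it is left; 2 to 4 N at the pull bar move it. Below about 2.1 its leading edge still stands over the chamber.
- pull_bar (a point): Middle of the cover's pull bar: round steel, 10 mm thick, 110 mm long (103 mm free between its arms) along the polarimeter's local y, 29 mm off the slats' face, 107 mm from cover_axis. Seen from there it is 18 degrees above level at the front (local -x) when shut, and moves over the top to the back as the cover opens: its angle is 18 degrees plus the joint value.
- cover_axis (a point): Centre of the cover's circular track, in the plane of the middle of the pull bar, 92 mm above the bench; the track's axis is the polarimeter's local y.
- pipette_pot: Dark grey pot, fixed, 120 mm diameter, 135 mm high, with pipettes that stand out of it to about 230 mm high and lean out to about 90 mm from its middle. It stands between the tube rest and the polarimeter: go round it or over it. Origin: centre of the underside.
- canister_1: Open translucent canister, fixed, 68 x 88 mm, 150 mm high, behind the gap between the rest and the polarimeter. Origin: centre of the underside.
- stain_purple: White reagent bottle, purple cap, 44 mm diameter, 98 mm high, standing beside the tube rest. Loose; leave it alone. Origin at the centre of its underside.
- stain_blue: White reagent bottle, blue cap, 44 mm diameter, 98 mm high, standing in front of the polarimeter. Loose; leave it alone. Origin at the centre of its underside.
- saline: White bottle, 64 mm diameter, 150 mm high, left of the polarimeter. Loose; leave it alone. Origin at the centre of its underside.
- specimen_cup: Clear specimen cup with red lid, 50 mm diameter, 59 mm high. Loose; leave it alone. Origin at the centre of its underside.
- kit_carton: Small carton, 50 x 68 x 85 mm. Loose; leave it alone. Origin at the centre of its underside.

How it is judged:
By the outcome, as a careful person would: the job done as asked, in the order asked, and still so for the second after the job is handed in, with the robot touching nothing.
It also fails if it takes over 72 s, if anything falls off the work surface, if the arm or the gripper's body presses on something with over 40 N, if the wrist force passes 120 N, or if a joint passes its speed limit or range.

## Working session

There is one attempt and no reset: what is moved stays moved. The work goes in short steps, Python scripts to look and compute and a tool call to move; the robot and the scene stay as the last step left them, time stands still between calls to the robot, and variables do not carry over. Pictures are saved under pics/ and viewed, at most 10 in all, crops included, and the job is handed in when it is done.

Besides the shell and the picture viewer there is one more tool, called after ">>>" as name(argument=value, ...) on one line, values as JSON. jog_arm: Moves the arm, as the interface text tells. Its arguments: {"type":"object","properties":{"series":{"type":"array"},"grip_force":{"type":"number"}},"required":["series"]}

```bash
ls; mkdir -p pics
python3 - <<'E'
from bench import *
import cv2,pickle
s=read_state();print(s)
for n in("side","top"):
    d=get_image(n);pickle.dump(d,open(n+'.pkl','wb'))
    cv2.imwrite(f'pics/{n}0.png',d['image'][:,:,::-1]);print(n,d['fx'],d['fy'],d['cx'],d['cy'],d['position'],d['rotation'],[k for k in d])
E
```

```text
pics
{'time': 0.0, 'qpos': array([ 1.04885223e+00,  1.59070194e-01,  1.59825542e+00, -2.23825331e-05,
        1.38624530e+00, -2.10099131e-01]), 'joint_vel': array([-1.09904688e-03, -4.73191803e-04,  3.93660821e-05,  6.91704984e-05,
        9.04889854e-04,  5.85695242e-04]), 'effort': array([ 1.13272145e-03, -3.96020365e+01, -3.31426907e+01, -1.54656523e-04,
        8.75185942e-03, -1.69524725e-05]), 'eef_pos': array([0.17612594, 0.54670426, 0.23029344]), 'orientation': array([[-9.51770205e-01,  3.06810269e-01, -9.67219737e-04],
       [ 3.06811545e-01,  9.51768721e-01, -1.72582533e-03],
       [ 3.91068556e-04, -1.93934331e-03, -9.99998043e-01]]), 'ft_force': array([ 0.20446553, -0.89439342,  0.33658063]), 'wrist_torque': array([ 0.01189725,  0.00586682, -0.05782374]), 'finger_force': 0.0, 'gripper_width': 0.998439301559783}
side 562.1576402833642 562.1576402833642 335.61084816329026 239.74995689716076 [-0.17924437 -1.18450326  0.90114373] [[ 0.84054048  0.27344563 -0.46767423]
 [-0.54174615  0.42692559 -0.7240481 ]
 [ 0.00167431  0.86195245  0.50698636]] ['image', 'fx', 'fy', 'cx', 'cy', 'position', 'rotation']
top 447.17327925338236 447.17327925338236 330.8908054522326 247.2215747534906 [ 0.39979358 -0.04710497  1.44557763] [[ 2.44761079e-02  9.94527937e-01 -1.01563298e-01]
 [-9.99698273e-01  2.45597319e-02 -4.27155482e-04]
 [ 2.06954930e-03  1.01543108e-01  9.94828987e-01]] ['image', 'fx', 'fy', 'cx', 'cy', 'position', 'rotation']
```

View pics/top0.png

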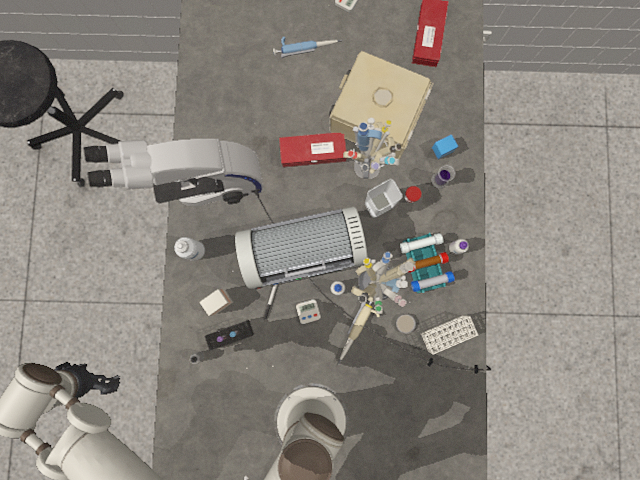

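View pics/side0.png

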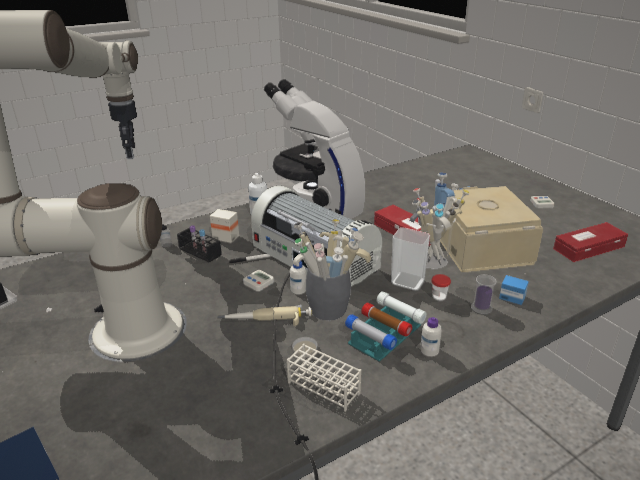

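```bash
cat > h.py <<'E'
import numpy as np,cv2,pickle
def ray(d,u,v):
    r=d['rotation']@np.array([(u-d['cx'])/d['fx'],-(v-d['cy'])/d['fy'],-1.]);return np.array(d['position']),r/np.linalg.norm(r)
def onz(d,u,v,z):
    p,r=ray(d,u,v);return p+r*(z-p[2])/r[2]
def proj(d,P):
    c=d['rotation'].T@(np.array(P)-d['position']);return np.array([d['cx']+d['fx']*c[0]/-c[2],d['cy']-d['fy']*c[1]/-c[2]])
def tri(d1,a,d2,b):
    p,r=ray(d1,*a);q,s=ray(d2,*b);k=np.linalg.lstsq(np.c_[r,-s],q-p,rcond=None)[0];A=p+k[0]*r;B=q+k[1]*s;return (A+B)/2,np.linalg.norm(A-B)
def load(n):return pickle.load(open(n+'.pkl','rb'))
E
python3 - <<'E'
from h import *
for n,(a,b,c,e) in dict(top=(230,195,480,315),side=(240,170,440,370)).items():
    d=load(n);im=d['image'];k=800/(c-a) if n=='top' else 3
    cv2.imwrite(f'pics/{n}c.png',cv2.resize(im[b:e,a:c,::-1],None,fx=k,fy=k,interpolation=cv2.INTER_CUBIC))
    h=cv2.cvtColor(im,cv2.COLOR_RGB2HSV);
    m=(((h[...,0]<5)|(h[...,0]>175))&(h[...,1]>180)&(h[...,2]>70)).astype('uint8')
    N,l,s,ce=cv2.connectedComponentsWithStats(m)
    for i in range(1,N):
        if s[i,4]>15:print(n,s[i],ce[i].round(1),onz(d,*ce[i],.055).round(3))
E
```

```text
top [413  58  26   8  79] [426.3  61.8] [ 1.158 -0.343  0.055]
top [406 187  15  14 119] [413.4 193.5] [ 0.719 -0.303  0.055]
top [441 252   7  11  54] [444.4 257. ] [ 0.52  -0.401  0.055]
side [362 303  11  13  73] [366.1 308.5] [ 0.484 -0.297  0.055]
side [399 322  13  14 101] [403.9 328. ] [ 0.515 -0.405  0.055]
```

View pics/topc.png

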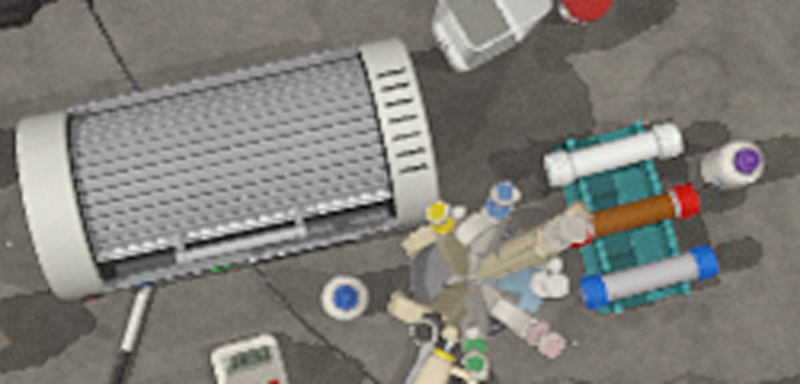

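View pics/sidec.png

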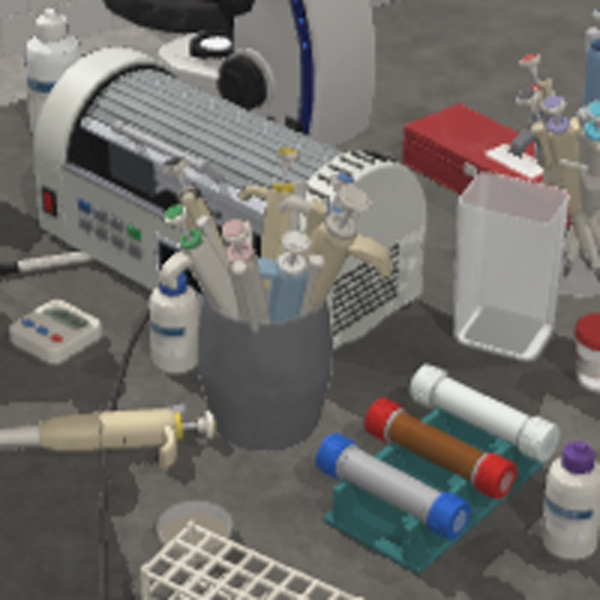

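The top crop shows the tubes in the rest: amber in the middle, white farther back, blue nearest, with the amber tube's left cap hidden by a pipette. The pull bar runs from crop (180,255) to (305,228). The side crop shows both red caps clear, at about full px (366,308) and (404,328), and the display side facing the robot. Next I work out the poses.

Run:
```python
from h import *
t=load('top');s=load('side')
T=lambda x,y:(230+x/3.2,195+y/3.2); S=lambda x,y:(240+x/3,170+y/3)
print('bar',[onz(t,*T(*p),.125).round(3) for p in((178,256),(306,230))])
print('ridge ends z.18',[onz(t,*T(*p),.18).round(3) for p in((422,125),(22,205))])
print('hood inner edges z.17',[onz(t,*T(*p),.175).round(3) for p in((378,120),(83,190))])
print('pot base',onz(s,*S(262,415),0).round(3),'rim',onz(s,*S(266,318),.135).round(3))
for n,p in dict(beige=(580,222),white=(550,280),blue=(503,195),pink=(552,345)).items(): print(n,[onz(t,*T(*p),z).round(3) for z in (.2,.23)])
h=cv2.cvtColor(t['image'],cv2.COLOR_RGB2HSV);hs=cv2.cvtColor(s['image'],cv2.COLOR_RGB2HSV)
def comps(n,d,h,m,box):
    M=np.zeros(m.shape,'uint8');a,b,c,e=box;M[b:e,a:c]=m[b:e,a:c]
    N,l,st,ce=cv2.connectedComponentsWithStats(M)
    for i in range(1,N):
        if st[i,4]>20:print(n,st[i],ce[i].round(1),onz(d,*ce[i],.052).round(3))
comps('blue top',t,h,(h[...,0]>105)&(h[...,0]<125)&(h[...,1]>190),(405,265,460,300))
comps('blue side',s,hs,(hs[...,0]>105)&(hs[...,0]<125)&(hs[...,1]>190),(340,310,400,350))
comps('amber top',t,h,(h[...,0]>5)&(h[...,0]<16)&(h[...,1]>180),(405,245,450,280))
comps('amber side',s,hs,(hs[...,0]>5)&(hs[...,0]<16)&(hs[...,1]>180),(360,300,410,335))
comps('red side',s,hs,((hs[...,0]<5)|(hs[...,0]>175))&(hs[...,1]>150),(350,295,420,340))
```

```text
bar [array([0.449, 0.085, 0.125]), array([ 0.476, -0.032,  0.125])]
ridge ends z.18 [array([ 0.569, -0.134,  0.18 ]), array([0.489, 0.219, 0.18 ])]
hood inner edges z.17 [array([ 0.573, -0.095,  0.175]), array([0.504, 0.167, 0.175])]
pot base [ 0.442 -0.184 -0.   ] rim [ 0.419 -0.227  0.135]
beige [array([ 0.484, -0.272,  0.2  ]), array([ 0.482, -0.266,  0.23 ])]
white [array([ 0.433, -0.246,  0.2  ]), array([ 0.433, -0.241,  0.23 ])]
blue [array([ 0.506, -0.204,  0.2  ]), array([ 0.504, -0.201,  0.23 ])]
pink [array([ 0.377, -0.248,  0.2  ]), array([ 0.378, -0.243,  0.23 ])]
blue top [446 272   8  10  45] [450.  276.3] [ 0.46  -0.42   0.052]
blue top [412 281   8  10  49] [415.5 285.6] [ 0.429 -0.312  0.052]
amber top [416 256  25  12 151] [428.2 261.5] [ 0.505 -0.351  0.052]
red side [362 303  12  14  88] [366.1 308.5] [ 0.486 -0.293  0.052]
red side [398 321  14  15 122] [404.  327.9] [ 0.518 -0.403  0.052]
```

```bash
cat >> h.py <<'E'
from scipy.spatial.transform import Rotation as Ro
def down(yaw,tilt=0):
    """tool x = local +y of a thing yawed by yaw deg, tool y = its +x, z down; tilt about tool x, deg"""
    c,s=np.cos(np.radians(yaw)),np.sin(np.radians(yaw))
    return np.c_[[-s,c,0],[c,s,0],[0,0,-1]]@Ro.from_euler('x',tilt,degrees=True).as_matrix()
def rows(path,g,R0=None,p0=None,step=.048,rot=8.4):
    """path: list of (pos,R); print compact rows from the present pose"""
    from bench import read_state
    s=read_state();p=np.array(s['eef_pos'] if p0 is None else p0);R=np.array(s['orientation'] if R0 is None else R0)
    for q,Q in path:
        q=np.array(q,float);w=Ro.from_matrix(R.T@Q).as_rotvec();a=np.degrees(np.linalg.norm(w))
        n=max(1,int(np.ceil(max(np.linalg.norm(q-p)/step,a/rot))));a0,R0_=p.copy(),R.copy()
        print('->',q.round(3))
        for i in range(1,n+1):
            tp=a0+(q-a0)*i/n;TR=R0_@Ro.from_rotvec(w*i/n).as_matrix()
            d=(R.T@(tp-p)).round(3);r=np.degrees(Ro.from_matrix(R.T@TR).as_rotvec()).round(1)
            print([*map(float,d+0.),*map(float,r+0.),g]);p=p+R@d;R=R@Ro.from_rotvec(np.radians(r)).as_matrix()
E
python3 - <<'E'
from h import *
rows([((.38,.03,.36),down(13))],0.)
E
```

```text
-> [0.38 0.03 0.36]
[-0.029, -0.036, -0.011, 0.0, 0.0, 4.9, 0.0]
[-0.033, -0.033, -0.01, 0.0, 0.0, 5.0, 0.0]
[-0.035, -0.03, -0.011, 0.0, 0.0, 4.9, 0.0]
[-0.037, -0.027, -0.011, 0.0, 0.0, 4.9, 0.0]
[-0.04, -0.024, -0.011, 0.0, 0.0, 4.9, 0.0]
[-0.042, -0.02, -0.01, 0.0, 0.0, 5.0, 0.0]
[-0.043, -0.017, -0.011, 0.0, 0.0, 4.9, 0.0]
[-0.044, -0.013, -0.011, -0.1, 0.0, 4.9, 0.0]
[-0.046, -0.009, -0.011, 0.0, 0.0, 5.0, 0.0]
[-0.046, -0.005, -0.011, 0.0, 0.0, 4.9, 0.0]
[-0.046, -0.001, -0.01, 0.0, 0.0, 4.9, 0.0]
[-0.046, 0.003, -0.011, 0.0, 0.0, 4.9, 0.0]
```

>>> jog_arm(series=[[-0.029,-0.036,-0.011,0,0,4.9,0],[-0.033,-0.033,-0.01,0,0,5,0],[-0.035,-0.03,-0.011,0,0,4.9,0],[-0.037,-0.027,-0.011,0,0,4.9,0],[-0.04,-0.024,-0.011,0,0,4.9,0]])

```text
time: 0.6
eef_pos: [0.2612, 0.3302, 0.2852]
orientation: [[-0.736, 0.677, -0.0], [0.677, 0.736, -0.0], [-0.0, -0.001, -1.0]]
ft_force: [1.3, 0.2, 1.2]
gripper_width: 1.003
finger_force: 0.0
```

>>> jog_arm(series=[[-0.042,-0.02,-0.01,0,0,5,0],[-0.043,-0.017,-0.011,0,0,4.9,0],[-0.044,-0.013,-0.011,0,0,4.9,0],[-0.046,-0.009,-0.011,0,0,5,0],[-0.046,-0.005,-0.011,0,0,4.9,0]])

```text
time: 1.1
eef_pos: [0.3462, 0.1145, 0.3395]
orientation: [[-0.385, 0.923, 0.0], [0.923, 0.385, 0.0], [-0.0, 0.0, -1.0]]
ft_force: [-0.3, 0.3, 0.2]
gripper_width: 1.004
finger_force: 0.0
```

>>> jog_arm(series=[[-0.046,-0.001,-0.01,0,0,4.9,0],[-0.046,0.003,-0.011,0,0,4.9,0],[0,0,0,0,0,0,0],[0,0,0,0,0,0,0]])

```text
time: 1.5
eef_pos: [0.3801, 0.03, 0.3599]
orientation: [[-0.223, 0.975, -0.001], [0.975, 0.223, 0.001], [0.001, -0.001, -1.0]]
ft_force: [0.1, 0.7, -0.2]
gripper_width: 0.998
finger_force: 0.0
```

Run:
```python
from h import *
from bench import *
d=get_image('wrist');pickle.dump(d,open('w1.pkl','wb'));cv2.imwrite('pics/w1.png',d['image'][:,:,::-1])
s=read_state();print(s['eef_pos'],s['orientation'].round(3),s['time']);print(d['fx'],d['cx'],d['cy'],d['position'],d['rotation'].round(3))
```

```text
[0.37976804 0.0310006  0.35978504] [[-0.226  0.974 -0.001]
 [ 0.974  0.226  0.001]
 [ 0.001 -0.001 -1.   ]] 1.55
371.64829954431775 315.36439712893207 238.13260136032895 [0.36385974 0.10118674 0.50259871] [[ 0.975 -0.215 -0.061]
 [ 0.224  0.935  0.276]
 [-0.002 -0.282  0.959]]
```

View pics/w1.png

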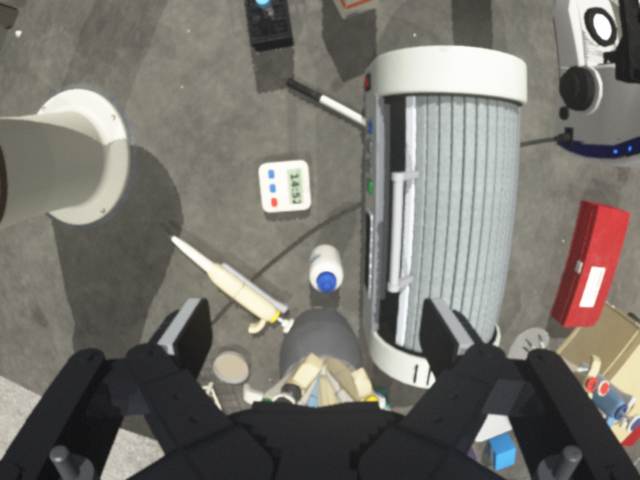

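The wrist picture shows the pull bar as a light rod from about (398,172) to (394,290), with the housings at rows 48–100 and 345–385. I triangulate these against the top view.

```bash
cat >> h.py <<'E'
def rayw(d,u,v):
    a=np.array([u-d['cx'],v-d['cy']]);r=np.linalg.norm(a);th=r/d['fx'];x=np.sin(th)*a/r
    q=d['rotation']@np.array([x[0],-x[1],-np.cos(th)]);return np.array(d['position']),q
def onzw(d,u,v,z):
    p,r=rayw(d,u,v);return p+r*(z-p[2])/r[2]
def tri2(A,B):
    (p,r),(q,s)=A,B;k=np.linalg.lstsq(np.c_[r,-s],q-p,rcond=None)[0];a=p+k[0]*r;b=q+k[1]*s;return ((a+b)/2).round(4),round(np.linalg.norm(a-b),4)
E
python3 - <<'E'
from h import *
t=load('top');w=load('w1')
T=lambda x,y:ray(t,230+x/3.2,195+y/3.2)
# bar: lightest ridge per row, wrist
g=cv2.cvtColor(w['image'],cv2.COLOR_RGB2GRAY)
print(g[230,380:425])
g2=cv2.cvtColor(t['image'],cv2.COLOR_RGB2GRAY)
for c in (292,300,308,316,322):print(c,g2[255:285,c])
print('bar ends',tri2(T(180,256),rayw(w,398,173)),tri2(T(306,230),rayw(w,394,290)))
for z in(.11,.125,.14):print(z,onzw(w,398,173,z).round(3),onzw(w,394,290,z).round(3))
# housing outer corners at z=.101 front: wrist (372,70)?; ridge far edge
print('hous',[onzw(w,*p,.18).round(3) for p in((450,47),(448,98))])
E
```

```text
[104  99  97  88  85  86  83  79  67  54  65 102 146 180 205 220 230 232
 232 228 209 165 125 142 191 216 227 229 232 239 247 247 227 180 163 165
 162 163 165 170 178 187 173 143 149]
292 [143 154 159 163 161 148 153 152 155 172 138 153 187 183 137  45  36 116
 196 197 164 120 141 145 135 125  78 115 115 118]
300 [166 163 150 114 158 155 158 158 139 137 171 208 183  73  30 114 187 197
 169 112 141 145 153 103  67  88 120 115 113 117]
308 [144 109 159 149 141 123 142 138 181 236 184 135  30  79 160 198 184 130
 100 130 175 193  95  97 111 108 110 116 116 114]
316 [166 151 142 131 158 139 180 225 176 175  24  55 140 197 195 155  89 110
 146 121  39  83 113 111 102 101 100 100 102 102]
322 [151 143 127 145 156 173 173 164 151 129 112 173 194 158 117  90 116 162
 144  49  86 113 104 112 103 104 105 104 105 104]
bar ends (array([0.4485, 0.081 , 0.1514]), np.float64(0.0015)) (array([ 0.4745, -0.0323,  0.1637]), np.float64(0.002))
0.11 [0.459 0.079 0.11 ] [ 0.493 -0.053  0.11 ]
0.125 [0.455 0.08  0.125] [ 0.488 -0.047  0.125]
0.14 [0.452 0.081 0.14 ] [ 0.483 -0.041  0.14 ]
hous [array([0.461, 0.208, 0.18 ]), array([0.47 , 0.161, 0.18 ])]
```

Run:
```python
from h import *
a=load('top')['image'][195:300,230:380,::-1];b=load('w1')['image'][30:400,350:540,::-1]
A=cv2.resize(a,None,fx=3,fy=3,interpolation=2);B=cv2.resize(b,None,fx=1.6,fy=1.6,interpolation=2)
o=np.zeros((600,760,3),'uint8');o[:315,:450]=A;o[:592,455:455+304]=B;cv2.imwrite('pics/cmp.png',o)
```

```text
(no output)
```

View pics/cmp.png

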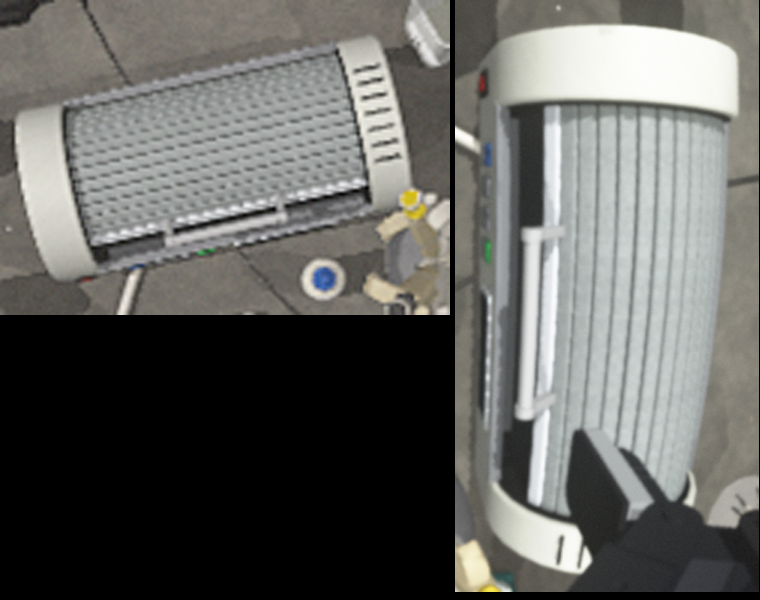

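The cover is standing a little open: the bar triangulates to z ≈ 0.157, not 0.125. I check the axis position with the rear silhouettes of the 88 mm arches, at top px (243,231) and (349,208) and wrist px (527,75).

Run:
```python
from h import *
from scipy.optimize import least_squares
t=load('top');w=load('w1')
g=cv2.cvtColor(t['image'],cv2.COLOR_RGB2GRAY)
print(g[222:240,243],g[198:216,349]); gw=cv2.cvtColor(w['image'],cv2.COLOR_RGB2GRAY);print(gw[75,515:540])
R=[(ray(t,243.3,231),.088),(ray(t,349.3,207.8),.088),(rayw(w,527,75),.088)]
B=[rayw(w,398,173),rayw(w,394,290)];BT=[ray(t,230+180/3.2,195+256/3.2),ray(t,230+306/3.2,195+230/3.2)]
def dist(pr,a,u):
    p,r=pr;n=np.cross(r,u);return abs((a-p)@n)/np.linalg.norm(n)
def f(v):
    x,yaw,ph=v;y=np.radians(yaw);u=np.array([-np.sin(y),np.cos(y),0]);lx=np.array([np.cos(y),np.sin(y),0])
    a=np.array([x,.04,.092]);b=a+.107*(-np.cos(ph)*lx+np.sin(ph)*np.array([0,0,1]))
    return np.array([dist(pr,a,u)-r for pr,r in R]+[dist(pr,b,u) for pr in B+BT])*1e3
o=least_squares(f,[.54,13,.6]);print(o.x,np.degrees(o.x[2]),o.fun.round(1))
```

```text
[114 120 117 108 108 108 105 100 114 152 161 170 180 182 188 192 196 198] [119 116 114 108 110 111 112 114 115 128 159 169 179 186 190 193 197 201]
[247 246 245 245 243 243 241 240 238 233 224 195 154 133 129 130 130 128
 130 128 129 130 128 127 122]
[ 0.53465319 13.76223639  0.77886133] 44.62546725713321 [-0.9  0.   1.   0.7  0.6  0.7  0.6]
```

```bash
cat >> h.py <<'E'
YAW=13.8;LX=np.array([.9711,.2385,0]);LY=np.array([-.2385,.9711,0]);AX=np.array([.5333,.0444,.092]);UZ=np.array([0,0,1.])
ORI=np.array([.5274,.0687,0])
def barpose(ang,tilt,back=.012,r=.107):
    a=np.radians(ang);R=down(YAW,tilt);return AX+r*(-np.cos(a)*LX+np.sin(a)*UZ)+back*R[:,2],R
E
python3 - <<'E'
from h import *
p,R=barpose(44.6,-20);print(p)
rows([(p-.08*R[:,2],R)],.65)
rows([(p,R)],.65,p0=p-.08*R[:,2],R0=R,step=.04)
A=np.linspace(44.6,159,17);tl=np.linspace(-20,14,17)
rows([barpose(a,b) for a,b in zip(A[1:],tl[1:])],1.,p0=p,R0=R)
E
```

```text
[0.46330078 0.02720845 0.15585407]
-> [0.437 0.021 0.231]
[-0.008, 0.018, 0.043, -6.7, 0.0, -0.3, 0.65]
[-0.007, 0.012, 0.045, -6.7, 0.0, -0.2, 0.65]
[-0.008, 0.008, 0.045, -6.7, 0.1, -0.2, 0.65]
-> [0.463 0.027 0.156]
[0.0, 0.0, 0.04, 0.0, 0.0, 0.0, 0.65]
[0.0, 0.0, 0.04, 0.0, 0.0, 0.0, 0.65]
-> [0.473 0.029 0.165]
[0.0, 0.012, -0.005, 2.1, 0.0, 0.0, 1.0]
-> [0.483 0.032 0.172]
[0.0, 0.012, -0.004, 2.2, 0.0, 0.0, 1.0]
-> [0.494 0.035 0.178]
[0.0, 0.013, -0.003, 2.1, 0.0, 0.0, 1.0]
-> [0.506 0.038 0.183]
[0.0, 0.013, -0.001, 2.1, 0.0, 0.0, 1.0]
-> [0.518 0.041 0.186]
[0.0, 0.013, -0.001, 2.1, 0.0, 0.0, 1.0]
-> [0.53  0.044 0.187]
[0.0, 0.012, 0.001, 2.2, 0.0, 0.0, 1.0]
-> [0.543 0.047 0.187]
[0.0, 0.013, 0.002, 2.1, 0.0, 0.0, 1.0]
-> [0.555 0.05  0.185]
[0.0, 0.013, 0.003, 2.1, 0.0, 0.0, 1.0]
-> [0.567 0.053 0.181]
[0.0, 0.012, 0.004, 2.1, 0.0, 0.0, 1.0]
-> [0.579 0.056 0.176]
[0.0, 0.012, 0.006, 2.2, 0.0, 0.0, 1.0]
-> [0.59  0.058 0.17 ]
[0.0, 0.011, 0.006, 2.1, 0.0, 0.0, 1.0]
-> [0.6   0.061 0.162]
[0.0, 0.011, 0.007, 2.1, 0.0, 0.0, 1.0]
-> [0.608 0.063 0.152]
[0.0, 0.01, 0.009, 2.1, 0.0, 0.0, 1.0]
-> [0.616 0.065 0.142]
[0.0, 0.009, 0.009, 2.2, 0.0, 0.0, 1.0]
-> [0.623 0.066 0.131]
[0.0, 0.008, 0.01, 2.1, 0.0, 0.0, 1.0]
-> [0.627 0.068 0.119]
[0.0, 0.008, 0.011, 2.1, 0.0, 0.0, 1.0]
```

>>> jog_arm(series=[[-0.008,0.018,0.043,-6.7,0,-0.3,0.65],[-0.007,0.012,0.045,-6.7,0,-0.2,0.65],[-0.008,0.008,0.045,-6.7,0,-0.2,0.65],[0,0,0,0,0,0,0.65],[0,0,0.03,0,0,0,0.65]], grip_force=30)

```text
time: 2.05
eef_pos: [0.4482, 0.0237, 0.2065]
orientation: [[-0.239, 0.91, 0.338], [0.971, 0.225, 0.079], [-0.004, 0.347, -0.938]]
ft_force: [1.6, -0.1, 1.2]
gripper_width: 0.352
finger_force: 0.0
```

>>> jog_arm(series=[[0,0,0.03,0,0,0,0.65],[0,0,0.02,0,0,0,0.65],[0,0,0,0,0,0,0.65]])

```text
time: 2.35
eef_pos: [0.4641, 0.0286, 0.1569]
orientation: [[-0.241, 0.912, 0.331], [0.971, 0.227, 0.082], [-0.0, 0.341, -0.94]]
ft_force: [-0.3, 0.4, 1.1]
gripper_width: 0.349
finger_force: 0.0
```

>>> jog_arm(series=[[0,0,0,0,0,0,1],[0,0,0,0,0,0,1],[0,0,0,0,0,0,1],[0,0,0,0,0,0,1]])

```text
time: 2.75
eef_pos: [0.4651, 0.0272, 0.1596]
orientation: [[-0.238, 0.911, 0.337], [0.971, 0.224, 0.08], [-0.002, 0.347, -0.938]]
ft_force: [-4.2, 2.9, 6.5]
gripper_width: 0.102
finger_force: 30.1
```

Run:
```python
from h import *
from bench import *
d=get_image('wrist');cv2.imwrite('pics/w2.png',d['image'][:,:,::-1]);s=read_state();print(s['eef_pos'],s['gripper_width'],s['finger_force'],s['ft_force'])
```

```text
[0.46513602 0.02720154 0.15957151] 0.1031598047900159 30.084884762763977 [-5.02533293  3.34972589  6.71272917]
```

View pics/w2.png

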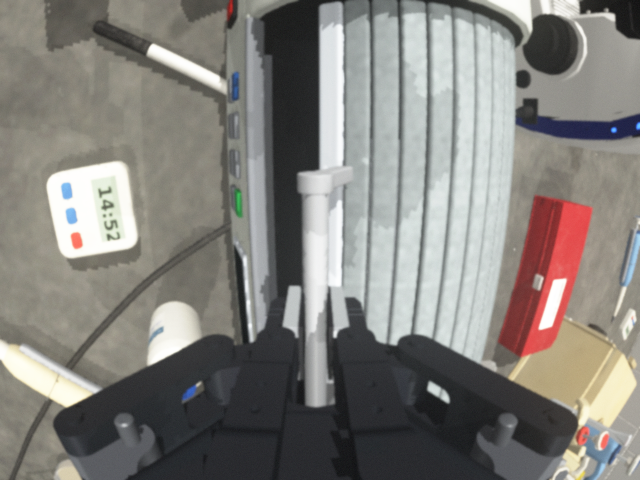

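The bar sits centred between the pads: opening about 9 mm, grip 30 N. Next I roll it over the top.

>>> jog_arm(series=[[0,0.012,-0.008,2.1,0,0,1],[0,0.012,-0.004,2.2,0,0,1],[0,0.013,-0.003,2.1,0,0,1],[0,0.013,-0.001,2.1,0,0,1]])

```text
time: 3.2
eef_pos: [0.5052, 0.0373, 0.1874]
orientation: [[-0.237, 0.952, 0.192], [0.971, 0.233, 0.045], [-0.002, 0.198, -0.98]]
ft_force: [-5.5, 1.3, 5.7]
gripper_width: 0.1
finger_force: 32.0
```

>>> jog_arm(series=[[0,0.013,-0.001,2.1,0,0,1],[0,0.012,0.001,2.2,0,0,1],[0,0.013,0.002,2.1,0,0,1],[0,0.013,0.003,2.1,0,0,1]])

```text
time: 3.6
eef_pos: [0.5554, 0.0495, 0.1906]
orientation: [[-0.237, 0.97, 0.052], [0.971, 0.237, 0.011], [-0.002, 0.053, -0.999]]
ft_force: [-4.7, 0.8, 6.5]
gripper_width: 0.096
finger_force: 32.4
```

>>> jog_arm(series=[[0,0.012,0.003,2.1,0,0,1],[0,0.012,0.005,2.2,0,0,1],[0,0.011,0.006,2.1,0,0,1],[0,0.011,0.007,2.1,0,0,1]])

```text
time: 4.0
eef_pos: [0.6003, 0.0606, 0.17]
orientation: [[-0.237, 0.967, -0.091], [0.971, 0.236, -0.024], [-0.002, -0.094, -0.996]]
ft_force: [-2.7, 2.1, 1.1]
gripper_width: 0.096
finger_force: 30.7
```

>>> jog_arm(series=[[0,0.01,0.009,2.1,0,0,1],[0,0.009,0.009,2.2,0,0,1],[0,0.008,0.01,2.1,0,0,1],[0,0.008,0.011,2.1,0,0,1],[0,0,0,0,0,0,1]])

```text
time: 4.5
eef_pos: [0.6299, 0.0679, 0.1252]
orientation: [[-0.237, 0.944, -0.229], [0.971, 0.23, -0.057], [-0.001, -0.236, -0.972]]
ft_force: [3.8, 4.2, -2.0]
gripper_width: 0.098
finger_force: 32.4
```

>>> jog_arm(series=[[0,0.003,0.005,2,0,0,1],[0,0.001,0.003,0,0,0,1],[0,0,0,0,0,0,1]])

```text
time: 4.8
eef_pos: [0.6299, 0.0678, 0.1244]
orientation: [[-0.237, 0.935, -0.265], [0.972, 0.227, -0.067], [-0.002, -0.273, -0.962]]
ft_force: [-13.4, 3.3, 30.2]
gripper_width: 0.099
finger_force: 35.3
```

Run:
```python
from h import *
from bench import read_state
s=read_state();R=s['orientation'];p=s['eef_pos']
p2=p-.08*R[:,2];print(p2)
rows([((.61,.06,.30),down(YAW)),((.506,-.364,.30),down(16.)),((.506,-.364,.2),down(16.))],.4,p0=p2,R0=R)
```

```text
[0.65105132 0.07313195 0.20132579]
-> [0.61 0.06 0.3 ]
[-0.001, -0.023, -0.028, -5.3, 0.0, 0.0, 0.4]
[-0.001, -0.02, -0.029, -5.3, 0.1, -0.1, 0.4]
[-0.001, -0.017, -0.032, -5.2, 0.0, 0.0, 0.4]
-> [ 0.506 -0.364  0.3  ]
[-0.039, -0.02, 0.0, 0.0, 0.0, -0.2, 0.4]
[-0.038, -0.021, 0.0, 0.0, 0.0, -0.2, 0.4]
[-0.039, -0.02, 0.0, 0.0, 0.0, -0.3, 0.4]
[-0.038, -0.021, 0.0, 0.0, 0.0, -0.2, 0.4]
[-0.039, -0.021, 0.0, 0.0, 0.0, -0.2, 0.4]
[-0.038, -0.021, 0.0, 0.0, 0.0, -0.2, 0.4]
[-0.038, -0.021, 0.0, 0.0, 0.0, -0.2, 0.4]
[-0.039, -0.021, 0.0, 0.0, 0.0, -0.3, 0.4]
[-0.038, -0.021, 0.0, 0.0, 0.0, -0.2, 0.4]
[-0.038, -0.022, 0.0, 0.0, 0.0, -0.2, 0.4]
-> [ 0.506 -0.364  0.2  ]
[0.0, 0.0, 0.033, 0.0, 0.0, 0.0, 0.4]
[0.0, 0.0, 0.034, 0.0, 0.0, 0.0, 0.4]
[0.0, 0.0, 0.033, 0.0, 0.0, 0.0, 0.4]
```

>>> jog_arm(series=[[0,-0.004,-0.007,0,0,0,1],[0,0,0,0,0,0,0.7],[0,0,0,0,0,0,0.65],[0,0,-0.04,0,0,0,0.65],[0,0,-0.04,0,0,0,0.65]])

```text
time: 5.3
eef_pos: [0.6472, 0.0716, 0.199]
orientation: [[-0.237, 0.933, -0.271], [0.972, 0.227, -0.067], [-0.001, -0.279, -0.96]]
ft_force: [0.1, 0.2, 0.6]
gripper_width: 0.347
finger_force: 0.0
```

>>> jog_arm(series=[[-0.001,-0.023,-0.028,-5.3,0,0,0.6],[-0.001,-0.02,-0.029,-5.3,0,0,0.5],[-0.001,-0.017,-0.032,-5.2,0,0,0.45],[-0.039,-0.02,0,0,0,-0.2,0.45],[-0.038,-0.021,0,0,0,-0.2,0.45]])

```text
time: 5.8
eef_pos: [0.5858, -0.0263, 0.3011]
orientation: [[-0.246, 0.969, 0.002], [0.969, 0.246, -0.004], [-0.004, 0.001, -1.0]]
ft_force: [0.7, -1.4, -1.9]
gripper_width: 0.551
finger_force: 0.0
```

>>> jog_arm(series=[[-0.039,-0.02,0,0,0,-0.3,0.45],[-0.038,-0.021,0,0,0,-0.2,0.45],[-0.039,-0.021,0,0,0,-0.2,0.45],[-0.038,-0.021,0,0,0,-0.2,0.45],[-0.038,-0.021,0,0,0,-0.2,0.45]])

```text
time: 6.3
eef_pos: [0.533, -0.2394, 0.2995]
orientation: [[-0.262, 0.965, -0.002], [0.965, 0.262, -0.002], [-0.001, -0.003, -1.0]]
ft_force: [0.1, -0.1, -0.6]
gripper_width: 0.55
finger_force: 0.0
```

>>> jog_arm(series=[[-0.039,-0.021,0,0,0,-0.3,0.45],[-0.038,-0.021,0,0,0,-0.2,0.45],[-0.038,-0.022,0,0,0,-0.2,0.45],[0,0,0.02,0,0,0,0.45],[0,0,0,0,0,0,0.45]])

```text
time: 6.8
eef_pos: [0.5011, -0.3657, 0.2765]
orientation: [[-0.272, 0.962, -0.006], [0.962, 0.272, 0.003], [0.004, -0.005, -1.0]]
ft_force: [0.1, 0.0, -0.5]
gripper_width: 0.544
finger_force: 0.0
```

Run:
```python
from h import *
from bench import *
d=get_image('wrist');pickle.dump(d,open('w3.pkl','wb'));s=read_state();print(s['eef_pos'],s['gripper_width'],s['ft_force'],s['qpos'].round(2))
t=get_image('top');pickle.dump(t,open('top2.pkl','wb'))
o=np.zeros((480,800,3),'uint8');o[:,:520]=d['image'][:,60:580];o[:260,525:]=cv2.resize(t['image'][185:315,230:368],None,fx=2,fy=2)[:, :275];cv2.imwrite('pics/w3.png',o[:,:,::-1])
h=cv2.cvtColor(d['image'],cv2.COLOR_RGB2HSV)
m=(((h[...,0]<5)|(h[...,0]>175))&(h[...,1]>150)&(h[...,2]>60)).astype('uint8')
N,l,st,ce=cv2.connectedComponentsWithStats(m)
for i in range(1,N):
    if st[i,4]>60:print(st[i],ce[i].round(1),onzw(d,*ce[i],.052).round(3))
```

```text
[ 0.50191525 -0.3650731   0.27810989] 0.55044740003882 [ 0.25749158  1.28161555 -0.92493195] [-0.82  0.25  1.4  -0.    1.5  -1.1 ]
[ 607    0   33   95 2303] [623.   43.4] [ 0.813 -0.047  0.052]
[308 123  33  20 614] [323.8 132.8] [ 0.488 -0.294  0.052]
[ 504  186   36   43 1231] [521.3 207.2] [ 0.72  -0.302  0.052]
[309 233  32  21 544] [324.8 243.5] [ 0.52  -0.402  0.052]
```

View pics/w3.png

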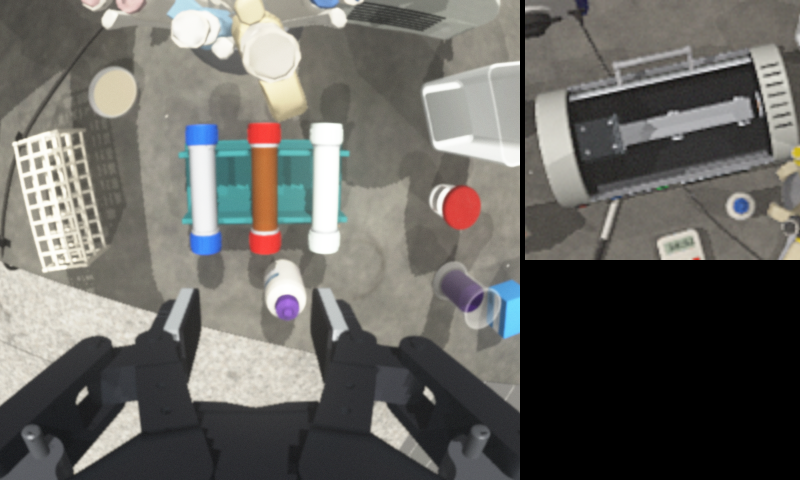

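The tube lies in the middle place with its middle at (0.504,-0.348) and yaw about 16.5°. The inset shows the cover fully back, with the hood at the left end of the rail. Next I go down to grip.

Run:
```python
from h import *
rows([((.508,-.362,.14),down(16.5)),((.508,-.362,.040),down(16.5))],.45)
```

```text
-> [ 0.508 -0.362  0.14 ]
[0.0, 0.002, 0.047, -0.1, 0.0, -0.2, 0.45]
[0.001, 0.002, 0.046, 0.0, 0.0, -0.2, 0.45]
[0.0, 0.002, 0.047, -0.1, 0.0, -0.2, 0.45]
-> [ 0.508 -0.362  0.04 ]
[0.0, 0.0, 0.033, 0.0, 0.0, 0.0, 0.45]
[0.0, 0.0, 0.033, 0.0, 0.0, 0.0, 0.45]
[0.0, 0.0, 0.034, 0.0, 0.0, 0.0, 0.45]
```

>>> jog_arm(series=[[0,0.002,0.047,-0.1,0,-0.2,0.45],[0.001,0.002,0.046,0,0,-0.2,0.45],[0,0.002,0.047,-0.1,0,-0.2,0.45],[0,0,0.033,0,0,0,0.45],[0,0,0.02,0,0,0,0.45]])

```text
time: 7.4
eef_pos: [0.5081, -0.3609, 0.0848]
orientation: [[-0.286, 0.958, -0.001], [0.958, 0.286, 0.001], [0.002, -0.0, -1.0]]
ft_force: [-1.0, -0.4, 0.7]
gripper_width: 0.55
finger_force: 0.0
```

>>> jog_arm(series=[[0,0,0.02,0,0,0,0.45],[0,0,0.014,0,0,0,0.45],[0,0,0.013,0,0,0,0.45],[0,0,0,0,0,0,0.45]])

```text
time: 7.8
eef_pos: [0.5082, -0.3621, 0.039]
orientation: [[-0.285, 0.959, 0.0], [0.959, 0.285, 0.001], [0.001, 0.0, -1.0]]
ft_force: [-0.2, 0.2, 0.3]
gripper_width: 0.552
finger_force: 0.0
```

>>> jog_arm(series=[[0,0,0,0,0,0,0.8],[0,0,0,0,0,0,0.9],[0,0,0,0,0,0,1],[0,0,0,0,0,0,1],[0,0,0,0,0,0,1]], grip_force=50)

```text
time: 8.3
eef_pos: [0.5089, -0.3641, 0.0418]
orientation: [[-0.284, 0.959, 0.003], [0.959, 0.284, -0.003], [-0.004, 0.002, -1.0]]
ft_force: [-3.4, -0.7, 6.5]
gripper_width: 0.285
finger_force: 49.4
```

>>> jog_arm(series=[[0,0,-0.01,0,0,0,1],[0,0,-0.02,0,0,0,1],[0,0,-0.03,0,0,0,1],[0,0,-0.04,0,0,0,1],[0,0,0,0,0,0,1]])

```text
time: 8.8
eef_pos: [0.5118, -0.366, 0.1479]
orientation: [[-0.284, 0.959, 0.012], [0.959, 0.285, -0.01], [-0.013, 0.008, -1.0]]
ft_force: [0.8, -2.1, -0.0]
gripper_width: 0.282
finger_force: 49.6
```

```bash
cat > cap.py <<'E'
from h import *
from bench import *
def caps(show=1):
    d=get_image('wrist');s=read_state()
    h=cv2.cvtColor(d['image'],cv2.COLOR_RGB2HSV)
    m=(((h[...,0]<5)|(h[...,0]>175))&(h[...,1]>150)&(h[...,2]>60)).astype('uint8')
    N,l,st,ce=cv2.connectedComponentsWithStats(m)
    R=s['orientation'];p=s['eef_pos'];print('tcp',p.round(4),'w',round(s['gripper_width'],3))
    for i in range(1,N):
        if st[i,4]>150:
            # cast on the plane 10 mm above the axis (visible top of cap), axis 7 mm above tip
            q=onzw(d,*ce[i],p[2]+.007+.008);print(st[i],ce[i].round(1),'world',q.round(4),'tool',(R.T@(q-p)).round(4))
    return d
E
python3 - <<'E'
from cap import *
d=caps();cv2.imwrite('pics/w4.png',d['image'][:,:,::-1])
p=read_state()['eef_pos']
rows([((p[0],p[1],.31),down(16.5)),((.5405,.0153,.31),down(YAW)),((.5405,.0153,.13),down(YAW))],1.)
E
```

```text
tcp [ 0.5106 -0.3648  0.1446] w 0.28
[ 271  104   90   60 5076] [315.4 133.4] world [ 0.4909 -0.2964  0.1596] tool [ 0.071   0.0007 -0.0156]
[ 559  208   45   58 2040] [581.  236.6] world [ 0.6151 -0.2985  0.1596] tool [ 0.0337  0.1192 -0.0146]
[ 280  373   70   35 1405] [314.9 393.7] world [ 0.5224 -0.4031  0.1596] tool [-0.0403  0.0005 -0.0146]
-> [ 0.511 -0.365  0.31 ]
[0.0, 0.0, -0.041, 0.1, 0.1, 0.0, 1.0]
[-0.001, 0.0, -0.042, 0.1, 0.2, 0.0, 1.0]
[0.0, 0.001, -0.041, 0.1, 0.1, 0.0, 1.0]
[0.0, 0.0, -0.041, 0.0, 0.1, 0.0, 1.0]
-> [0.54  0.015 0.31 ]
[0.044, 0.017, 0.0, 0.0, 0.0, 0.3, 1.0]
[0.045, 0.017, 0.0, 0.0, 0.0, 0.4, 1.0]
[0.045, 0.016, 0.0, 0.0, 0.0, 0.3, 1.0]
[0.045, 0.017, 0.0, 0.0, 0.0, 0.4, 1.0]
[0.044, 0.016, 0.0, 0.0, 0.0, 0.3, 1.0]
[0.045, 0.015, 0.0, 0.0, 0.0, 0.3, 1.0]
[0.046, 0.016, 0.0, 0.0, 0.0, 0.4, 1.0]
[0.045, 0.015, 0.0, 0.0, 0.0, 0.3, 1.0]
-> [0.54  0.015 0.13 ]
[0.0, 0.0, 0.045, 0.0, 0.0, 0.0, 1.0]
[0.0, 0.0, 0.045, 0.0, 0.0, 0.0, 1.0]
[0.0, 0.0, 0.045, 0.0, 0.0, 0.0, 1.0]
[0.0, 0.0, 0.045, 0.0, 0.0, 0.0, 1.0]
```

View pics/w4.png

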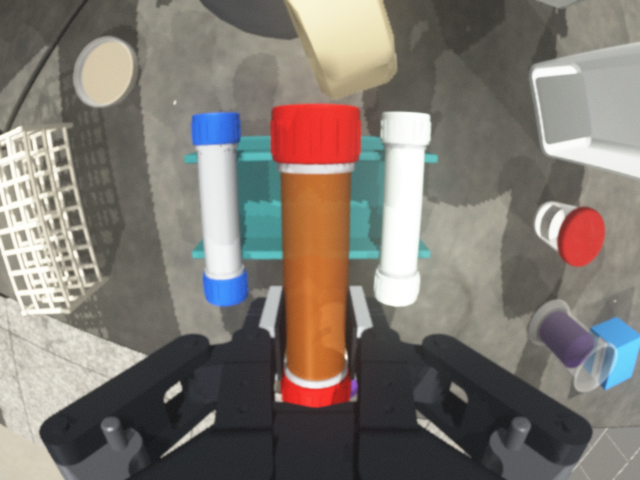

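The tube is held square, with its middle 15 mm ahead of the fingers. A beige pipette end stands just beyond the leading cap at (345,90), so I back away while lifting.

>>> jog_arm(series=[[-0.04,0,-0.005,0,0,0,1],[-0.02,0,-0.041,0,0,0,1],[0,0,-0.045,0,0,0,1],[0,0,-0.045,0,0,0,1],[0,0,-0.034,0,0,0,1]])

```text
time: 9.35
eef_pos: [0.5254, -0.4204, 0.3121]
orientation: [[-0.284, 0.959, 0.003], [0.959, 0.284, -0.001], [-0.002, 0.002, -1.0]]
ft_force: [-0.0, -1.2, -1.5]
gripper_width: 0.285
finger_force: 49.6
```

>>> jog_arm(series=[[0.04,0.016,0,0,0,0.3,1],[0.045,0.016,0,0,0,0.4,1],[0.045,0.016,0,0,0,0.3,1],[0.045,0.016,0,0,0,0.4,1],[0.045,0.016,0,0,0,0.3,1]])

```text
time: 9.85
eef_pos: [0.5415, -0.1845, 0.3084]
orientation: [[-0.255, 0.967, 0.0], [0.967, 0.255, 0.001], [0.001, 0.0, -1.0]]
ft_force: [0.2, -0.4, -2.3]
gripper_width: 0.277
finger_force: 49.7
```

>>> jog_arm(series=[[0.045,0.016,0,0,0,0.3,1],[0.045,0.016,0,0,0,0.4,1],[0.045,0.016,0,0,0,0.3,1],[0.045,0,0,0,0,0,1],[0,0,0,0,0,0,1]])

```text
time: 10.35
eef_pos: [0.5425, 0.0049, 0.3085]
orientation: [[-0.245, 0.969, -0.001], [0.969, 0.245, 0.002], [0.002, -0.0, -1.0]]
ft_force: [0.8, -1.2, -2.2]
gripper_width: 0.282
finger_force: 49.7
```

Run:
```python
from cap import *
d=caps();pickle.dump(d,open('w5.pkl','wb'));cv2.imwrite('pics/w5.png',d['image'][:,:,::-1])
rows([((.5405,.0153,.15),down(YAW))],1.)
```

```text
tcp [0.5431 0.0023 0.3086] w 0.28
[ 270  103   92   61 5262] [315.3 133.3] world [0.5246 0.075  0.3236] tool [ 0.0751 -0.0003 -0.015 ]
[ 507  167   85  154 6574] [548.6 234.2] world [0.6263 0.0644 0.3236] tool [ 0.04    0.0958 -0.015 ]
[ 280  372   71   36 1421] [315.6 393.7] world [ 0.5512 -0.0296  0.3236] tool [-0.0328  0.0001 -0.015 ]
[591 431  38  32 447] [611.2 448.9] world [ 0.7801 -0.0623  0.3236] tool [-0.1202  0.2142 -0.015 ]
-> [0.54  0.015 0.15 ]
[0.003, 0.0, 0.04, 0.0, 0.0, 0.1, 1.0]
[0.004, 0.0, 0.039, 0.0, 0.0, 0.0, 1.0]
[0.003, 0.001, 0.04, 0.0, 0.0, 0.1, 1.0]
[0.003, 0.0, 0.04, 0.0, 0.0, 0.1, 1.0]
```

View pics/w5.png

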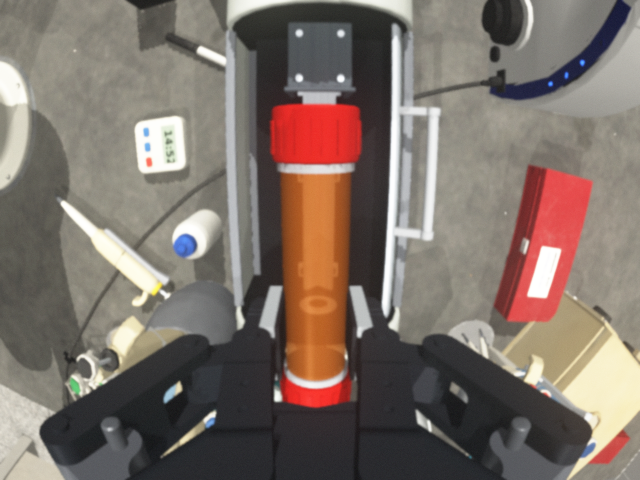

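The hood top shows mouth corners at (286,90) and (353,90), and back corners at (289,24) and (351,24). I cast these onto z = 0.1236.

Run:
```python
from h import *
d=load('w5')
g=cv2.cvtColor(d['image'],cv2.COLOR_RGB2GRAY)
P={n:onzw(d,*p,.1236) for n,p in dict(fl=(286,90),fr=(353,90),bl=(289,24),br=(351,24)).items()}
for n,p in P.items():print(n,p.round(4),'local',((p-ORI)@LX).round(4),((p-ORI)@LY).round(4))
m=(P['fl']+P['fr'])/2;b=(P['bl']+P['br'])/2;v=b-m;print(m,np.linalg.norm(v[:2]),'yaw',np.degrees(np.arctan2(-v[0],v[1])), np.linalg.norm(P['fl']-P['fr']))
print(g[60,280:300],g[60,345:360])
```

```text
fl [0.4902 0.1056 0.1236] local -0.0273 0.0447
fr [0.5465 0.12   0.1236] local 0.0307 0.0452
bl [0.4777 0.1652 0.1236] local -0.0253 0.1056
br [0.53   0.1787 0.1236] local 0.0288 0.1062
[0.518343   0.11277214 0.1236    ] 0.06091887204963513 yaw 13.759841451874781 0.058043602754817215
[42 43 43 41 42 38 43 54 71 80 84 84 85 85 84 86 82 82 83 84] [87 85 87 85 89 80 67 50 39 38 36 39 38 37 37]
```

>>> jog_arm(series=[[0.007,0.001,0.04,0,0,0.1,1],[0.006,0.001,0.04,0,0,0.1,1],[0,0,0.04,0,0,0.1,1],[0,0,0.04,0,0,0,1],[0,0,0.03,0,0,0,1]])

```text
time: 10.9
eef_pos: [0.5414, 0.0117, 0.1161]
orientation: [[-0.233, 0.973, -0.002], [0.973, 0.233, -0.001], [0.0, -0.002, -1.0]]
ft_force: [0.1, 0.2, -2.1]
gripper_width: 0.281
finger_force: 49.8
```

>>> jog_arm(series=[[0,0,0.01,0,0,0,1],[0,0,0.006,0,0,0,1],[0,0,0.004,0,0,0,1],[0,0,0,0,0,0,1]])

```text
time: 11.3
eef_pos: [0.5443, 0.012, 0.1011]
orientation: [[-0.234, 0.972, 0.004], [0.972, 0.234, -0.002], [-0.003, 0.004, -1.0]]
ft_force: [-0.0, -0.4, -1.9]
gripper_width: 0.279
finger_force: 49.7
```

>>> jog_arm(series=[[0,0,0.002,0,0,0,1],[0,0,0.002,0,0,0,1],[0,0,0,0,0,0,1]])

```text
time: 11.6
eef_pos: [0.5435, 0.0123, 0.0963]
orientation: [[-0.234, 0.972, 0.003], [0.972, 0.234, -0.001], [-0.002, 0.002, -1.0]]
ft_force: [-0.3, 0.0, -1.1]
gripper_width: 0.278
finger_force: 49.7
```

>>> jog_arm(series=[[0,0,0.002,0,0,0,1],[0,0,0,0,0,0,1]])

```text
time: 11.8
eef_pos: [0.5432, 0.0124, 0.0938]
orientation: [[-0.234, 0.972, 0.002], [0.972, 0.234, -0.001], [-0.002, 0.001, -1.0]]
ft_force: [-0.1, 0.7, -1.9]
gripper_width: 0.282
finger_force: 49.7
```

>>> jog_arm(series=[[0,0,0.001,0,0,0,1],[0,0,0,0,0,0,1]])

```text
time: 12.0
eef_pos: [0.5433, 0.0124, 0.0929]
orientation: [[-0.234, 0.972, 0.002], [0.972, 0.234, -0.001], [-0.002, 0.002, -1.0]]
ft_force: [-0.5, -0.1, -1.1]
gripper_width: 0.284
finger_force: 49.7
```

>>> jog_arm(series=[[0,0,0.001,0,0,0,1],[0,0,0,0,0,0,1]])

```text
time: 12.2
eef_pos: [0.5437, 0.0123, 0.0924]
orientation: [[-0.234, 0.972, 0.003], [0.972, 0.234, -0.001], [-0.002, 0.002, -1.0]]
ft_force: [-0.0, 0.7, 0.2]
gripper_width: 0.282
finger_force: 50.1
```

>>> jog_arm(series=[[0,0,0.001,0,0,0,1],[0,0,0,0,0,0,0.65],[0,0,0,0,0,0,0.58],[0,0,0,0,0,0,0.58]])

```text
time: 12.6
eef_pos: [0.5434, 0.0123, 0.0909]
orientation: [[-0.234, 0.972, 0.002], [0.972, 0.234, -0.001], [-0.002, 0.002, -1.0]]
ft_force: [0.2, 0.2, -1.0]
gripper_width: 0.422
finger_force: 0.0
```

>>> jog_arm(series=[[0,0,-0.002,0,0,0,0.7],[0,0,0,0,0,0,1],[0,0,0,0,0,0,1],[0,0,0,0,0,0,1],[0,0,0,0,0,0,1]], grip_force=20)

```text
time: 13.1
eef_pos: [0.5433, 0.0123, 0.0929]
orientation: [[-0.234, 0.972, 0.002], [0.972, 0.234, -0.001], [-0.002, 0.002, -1.0]]
ft_force: [0.1, 0.2, -1.3]
gripper_width: 0.296
finger_force: 21.8
```

Run:
```python
from cap import *
d=caps();s=read_state();print(s['ft_force'],((s['eef_pos']-ORI)@LX).round(4),((s['eef_pos']-ORI)@LY).round(4))
```

```text
tcp [0.5433 0.0123 0.0929] w 0.292
[ 269  105   93   59 5230] [314.7 134.3] world [0.526  0.0824 0.1079] tool [ 0.0721 -0.0004 -0.0151]
[605 215  35 112 809] [630.7 277.8] world [0.6937 0.0636 0.1079] tool [ 0.0147  0.1582 -0.0148]
[ 576  331   64   94 3110] [614.  385.3] world [ 7.295e-01 -6.000e-04  1.079e-01] tool [-0.0562  0.178  -0.0146]
[ 280  367   73   41 1509] [315.5 392.9] world [ 0.5513 -0.0219  0.1079] tool [-0.0352 -0.0001 -0.0149]
[ 0.35078087 -0.87906137 -1.49926103] 0.002 -0.0585
```

>>> jog_arm(series=[[0.01,0,0,0,0,-0.3,1],[0.012,0,0,0,0,0,1],[0.012,0,0,0,0,0,1],[0.012,0,0,0,0,0,1]])

```text
time: 13.55
eef_pos: [0.532, 0.0584, 0.0929]
orientation: [[-0.239, 0.971, 0.002], [0.971, 0.239, -0.001], [-0.002, 0.002, -1.0]]
ft_force: [1.3, 0.7, -1.2]
gripper_width: 0.286
finger_force: 21.7
```

>>> jog_arm(series=[[0.01,0,0,0,0,0,1],[0.01,0,0,0,0,0,1],[0,0,0,0,0,0,1]])

```text
time: 13.85
eef_pos: [0.5272, 0.0779, 0.0928]
orientation: [[-0.24, 0.971, 0.002], [0.971, 0.24, -0.001], [-0.001, 0.002, -1.0]]
ft_force: [-0.5, 0.3, -1.4]
gripper_width: 0.293
finger_force: 21.7
```

>>> jog_arm(series=[[0.004,0,0,0,0,0,1],[0.003,0,0,0,0,0,1],[0,0,0,0,0,0,1]])

```text
time: 14.15
eef_pos: [0.5259, 0.0833, 0.0928]
orientation: [[-0.239, 0.971, 0.002], [0.971, 0.239, -0.001], [-0.002, 0.002, -1.0]]
ft_force: [0.1, -0.0, -2.2]
gripper_width: 0.293
finger_force: 21.7
```

>>> jog_arm(series=[[0.003,0,0,0,0,0,1],[0,0,0,0,0,0,1]])

```text
time: 14.35
eef_pos: [0.5253, 0.086, 0.0929]
orientation: [[-0.239, 0.971, 0.002], [0.971, 0.239, -0.002], [-0.002, 0.002, -1.0]]
ft_force: [0.7, 0.0, -1.8]
gripper_width: 0.291
finger_force: 21.6
```

>>> jog_arm(series=[[0.003,0,0,0,0,0,1],[0,0,0,0,0,0,1]])

```text
time: 14.55
eef_pos: [0.5255, 0.0861, 0.0932]
orientation: [[-0.24, 0.971, 0.004], [0.971, 0.24, -0.007], [-0.008, 0.002, -1.0]]
ft_force: [1.9, -11.7, -2.1]
gripper_width: 0.295
finger_force: 21.6
```

>>> jog_arm(series=[[0.002,0,0,0,0,0,1],[0,0,0,0,0,0,1]])

```text
time: 14.75
eef_pos: [0.5256, 0.0862, 0.0934]
orientation: [[-0.24, 0.971, 0.005], [0.971, 0.24, -0.011], [-0.011, 0.002, -1.0]]
ft_force: [3.3, -19.0, -3.4]
gripper_width: 0.292
finger_force: 21.5
```

>>> jog_arm(series=[[-0.003,0,0.001,0,0,0,1],[0,0,0,0,0,0,0.7],[0,0,0,0,0,0,0.62],[0,0,0,0,0,0,0.6]])

```text
time: 15.15
eef_pos: [0.5248, 0.0884, 0.092]
orientation: [[-0.239, 0.971, 0.002], [0.971, 0.239, -0.001], [-0.001, 0.002, -1.0]]
ft_force: [0.5, -0.0, -0.2]
gripper_width: 0.398
finger_force: 0.0
```

>>> jog_arm(series=[[-0.002,0,0,0,0,0,0.7],[0,0,0,0,0,0,1],[0,0,0,0,0,0,1],[0,0,0,0,0,0,1],[0,0,0,0,0,0,1]], grip_force=20)

```text
time: 15.65
eef_pos: [0.5252, 0.0865, 0.092]
orientation: [[-0.239, 0.971, 0.002], [0.971, 0.239, -0.001], [-0.001, 0.002, -1.0]]
ft_force: [-0.6, 3.2, 2.5]
gripper_width: 0.295
finger_force: 20.0
```

>>> jog_arm(series=[[0.002,0,0,0,0,0,1],[0,0,0,0,0,0,1]])

```text
time: 15.85
eef_pos: [0.5251, 0.0871, 0.092]
orientation: [[-0.239, 0.971, 0.003], [0.971, 0.239, -0.003], [-0.004, 0.002, -1.0]]
ft_force: [-0.5, -3.6, 1.4]
gripper_width: 0.294
finger_force: 19.9
```

>>> jog_arm(series=[[0.002,0,0,0,0,0,1],[0,0,0,0,0,0,1]])

```text
time: 16.05
eef_pos: [0.5251, 0.0872, 0.092]
orientation: [[-0.24, 0.971, 0.004], [0.971, 0.24, -0.007], [-0.008, 0.002, -1.0]]
ft_force: [1.5, -11.2, 0.2]
gripper_width: 0.296
finger_force: 19.8
```

>>> jog_arm(series=[[-0.002,0,0,0,0,0,1],[0,0,0,0,0,0,0.7],[0,0,0,0,0,0,0.55],[0,0,0,0,0,0,0.5],[0,0,-0.01,0,0,0,0.5]])

```text
time: 16.55
eef_pos: [0.5232, 0.0887, 0.1006]
orientation: [[-0.239, 0.971, -0.002], [0.971, 0.239, -0.0], [-0.0, -0.002, -1.0]]
ft_force: [-0.5, -1.3, 0.3]
gripper_width: 0.5
finger_force: 0.0
```

>>> jog_arm(series=[[0,0,-0.04,0,0,0,0.5],[0,0,-0.045,0,0,0,0.5],[0,0,-0.045,0,0,0,0.5],[0,0,-0.045,0,0,0,0.5],[-0.03,0,-0.03,0,0,0,0.5]])

```text
time: 17.05
eef_pos: [0.5318, 0.0616, 0.3119]
orientation: [[-0.243, 0.97, 0.008], [0.97, 0.243, -0.0], [-0.002, 0.007, -1.0]]
ft_force: [1.2, -1.4, 0.3]
gripper_width: 0.496
finger_force: 0.0
```

Run:
```python
from cap import *
d=caps();pickle.dump(d,open('w6.pkl','wb'));cv2.imwrite('pics/w6.png',d['image'][:,:,::-1])
```

```text
tcp [0.535  0.0559 0.3166] w 0.499
[ 485  210   96  145 6209] [535.9 272.4] world [0.6132 0.1049 0.3316] tool [ 0.0287  0.0879 -0.014 ]
[298 217  32  17 408] [313.2 225.7] world [0.5207 0.1014 0.3316] tool [ 0.0475 -0.0027 -0.0155]
[593 446  23  29 192] [604.9 458.8] world [ 0.7662 -0.0136  0.3316] tool [-0.1228  0.208  -0.011 ]
```

View pics/w6.png

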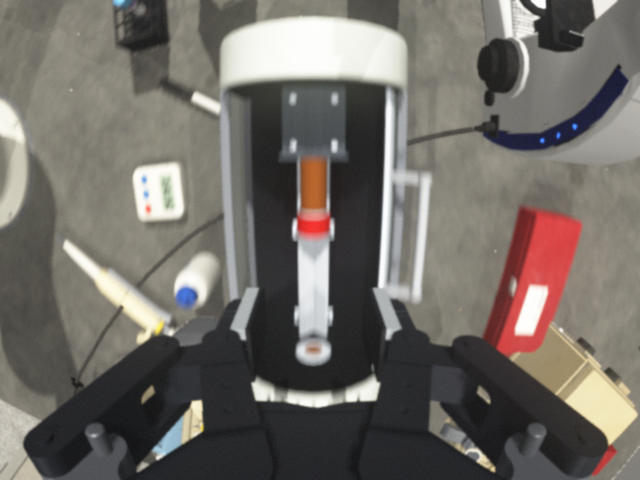

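The tube lies home: its rear red cap is at (313,226) and the front part is under the hood. The bar is at the back, from (428,178) to (415,297). Next I plan the closing.

Run:
```python
from h import *
p,R=barpose(157.5,14,.009);print(p)
h=p-.09*R[:,2]
rows([(h,R)],.65)
A=np.linspace(158,16,21);tl=np.linspace(14,-22,21)
rows([barpose(a,b,.009) for a,b in zip(A[1:],tl[1:])],1.,p0=p,R0=R)
```

```text
[0.62718375 0.06745759 0.12421447]
-> [0.648 0.073 0.212]
[-0.002, 0.028, 0.027, 3.7, 0.1, 0.0, 0.65]
[-0.003, 0.03, 0.024, 3.7, 0.2, 0.0, 0.65]
[-0.003, 0.031, 0.023, 3.7, 0.1, 0.0, 0.65]
[-0.002, 0.033, 0.021, 3.7, 0.1, 0.0, 0.65]
-> [0.622 0.066 0.135]
[0.0, -0.008, -0.009, -1.8, 0.0, 0.0, 1.0]
-> [0.616 0.065 0.146]
[0.0, -0.009, -0.01, -1.8, 0.0, 0.0, 1.0]
-> [0.608 0.063 0.156]
[0.0, -0.01, -0.008, -1.8, 0.0, 0.0, 1.0]
-> [0.598 0.06  0.166]
[0.0, -0.01, -0.008, -1.8, 0.0, 0.0, 1.0]
-> [0.588 0.058 0.173]
[0.0, -0.011, -0.006, -1.8, 0.0, 0.0, 1.0]
-> [0.577 0.055 0.18 ]
[0.0, -0.012, -0.006, -1.8, 0.0, 0.0, 1.0]
-> [0.566 0.052 0.185]
[0.0, -0.013, -0.004, -1.8, 0.0, 0.0, 1.0]
-> [0.554 0.049 0.188]
[0.0, -0.012, -0.003, -1.8, 0.0, 0.0, 1.0]
-> [0.541 0.046 0.19 ]
[0.0, -0.013, -0.002, -1.8, 0.0, 0.0, 1.0]
-> [0.528 0.043 0.19 ]
[0.0, -0.013, -0.001, -1.8, 0.0, 0.0, 1.0]
-> [0.516 0.04  0.188]
[0.0, -0.013, 0.001, -1.8, 0.0, 0.0, 1.0]
-> [0.504 0.037 0.185]
[0.0, -0.013, 0.002, -1.8, 0.0, 0.0, 1.0]
-> [0.492 0.034 0.181]
[0.0, -0.012, 0.003, -1.8, 0.0, 0.0, 1.0]
-> [0.481 0.032 0.175]
[0.0, -0.013, 0.004, -1.8, 0.0, 0.0, 1.0]
-> [0.471 0.029 0.167]
[0.0, -0.012, 0.005, -1.8, 0.0, 0.0, 1.0]
-> [0.461 0.027 0.158]
[0.0, -0.011, 0.007, -1.8, 0.0, 0.0, 1.0]
-> [0.453 0.025 0.148]
[0.0, -0.01, 0.007, -1.8, 0.0, 0.0, 1.0]
-> [0.446 0.023 0.137]
[0.0, -0.01, 0.009, -1.8, 0.0, 0.0, 1.0]
-> [0.441 0.022 0.126]
[0.0, -0.009, 0.009, -1.8, 0.0, 0.0, 1.0]
-> [0.437 0.021 0.113]
[0.0, -0.009, 0.01, -1.8, 0.0, 0.0, 1.0]
```

>>> jog_arm(series=[[-0.002,0.028,0.027,3.7,0.1,0,0.6],[-0.003,0.031,0.024,3.7,0.1,0,0.6],[-0.003,0.032,0.023,3.7,0.1,0,0.6],[-0.002,0.034,0.021,3.7,0.1,0,0.6],[0,0,0,0,0,0,0.6]], grip_force=30)

```text
time: 17.6
eef_pos: [0.6444, 0.078, 0.1855]
orientation: [[-0.238, 0.933, -0.268], [0.971, 0.232, -0.054], [0.011, -0.274, -0.962]]
ft_force: [-2.6, 0.4, -2.2]
gripper_width: 0.404
finger_force: 0.0
```

>>> jog_arm(series=[[0,0,0.03,0,0,0,0.6],[0,0,0.03,0,0,0,0.6],[0,0,0.015,0,0,0,0.6],[0,0,0,0,0,0,0.6]])

```text
time: 18.0
eef_pos: [0.6257, 0.0732, 0.1266]
orientation: [[-0.238, 0.938, -0.251], [0.971, 0.232, -0.055], [0.006, -0.257, -0.966]]
ft_force: [1.2, 0.2, -0.6]
gripper_width: 0.398
finger_force: 0.0
```

>>> jog_arm(series=[[0,0,0,0,0,0,0.8],[0,0,0,0,0,0,1],[0,0,0,0,0,0,1],[0,0,0,0,0,0,1]])

```text
time: 18.4
eef_pos: [0.6289, 0.0731, 0.1291]
orientation: [[-0.238, 0.94, -0.244], [0.971, 0.232, -0.056], [0.004, -0.25, -0.968]]
ft_force: [2.0, 0.7, 1.0]
gripper_width: 0.1
finger_force: 29.8
```

>>> jog_arm(series=[[0,0,0,0,0,0,0.8],[0,0,0.006,0,0,0,0.8],[0,0,0,0,0,0,1],[0,0,0,0,0,0,1],[0,0,0,0,0,0,1]])

```text
time: 18.9
eef_pos: [0.6262, 0.0729, 0.1212]
orientation: [[-0.238, 0.939, -0.247], [0.971, 0.232, -0.055], [0.005, -0.253, -0.967]]
ft_force: [3.9, 1.7, -1.9]
gripper_width: 0.103
finger_force: 29.4
```

>>> jog_arm(series=[[0,-0.008,-0.009,-1.8,0,0,1],[0,-0.009,-0.01,-1.8,0,0,1],[0,-0.01,-0.008,-1.8,0,0,1],[0,-0.01,-0.008,-1.8,0,0,1]])

```text
time: 19.3
eef_pos: [0.5979, 0.0659, 0.1634]
orientation: [[-0.238, 0.963, -0.127], [0.971, 0.237, -0.025], [0.006, -0.129, -0.992]]
ft_force: [2.4, 0.8, -5.5]
gripper_width: 0.1
finger_force: 29.1
```

>>> jog_arm(series=[[0,-0.011,-0.006,-1.8,0,0,1],[0,-0.012,-0.006,-1.8,0,0,1],[0,-0.013,-0.004,-1.8,0,0,1],[0,-0.012,-0.003,-1.8,0,0,1]])

```text
time: 19.7
eef_pos: [0.5536, 0.0549, 0.1868]
orientation: [[-0.238, 0.971, -0.003], [0.971, 0.238, 0.005], [0.005, -0.002, -1.0]]
ft_force: [5.1, 1.3, -1.1]
gripper_width: 0.102
finger_force: 29.7
```

>>> jog_arm(series=[[0,-0.013,-0.002,-1.8,0,0,1],[0,-0.013,-0.001,-1.8,0,0,1],[0,-0.013,0.001,-1.8,0,0,1],[0,-0.013,0.002,-1.8,0,0,1]])

```text
time: 20.1
eef_pos: [0.5041, 0.0426, 0.1855]
orientation: [[-0.238, 0.964, 0.121], [0.971, 0.236, 0.034], [0.005, 0.126, -0.992]]
ft_force: [6.5, 2.4, -0.0]
gripper_width: 0.105
finger_force: 29.5
```

>>> jog_arm(series=[[0,-0.012,0.003,-1.8,0,0,1],[0,-0.013,0.004,-1.8,0,0,1],[0,-0.012,0.005,-1.8,0,0,1],[0,-0.011,0.007,-1.8,0,0,1]])

```text
time: 20.5
eef_pos: [0.4615, 0.0319, 0.1593]
orientation: [[-0.238, 0.941, 0.241], [0.971, 0.23, 0.063], [0.004, 0.249, -0.969]]
ft_force: [3.8, 2.8, 2.4]
gripper_width: 0.1
finger_force: 29.7
```

On track. Next I close the last stretch and feel for the stop.

>>> jog_arm(series=[[0,-0.01,0.007,-1.8,0,0,1],[0,-0.01,0.009,-1.8,0,0,1],[0,-0.009,0.008,-1.8,0,0,1],[0,0,0,0,0,0,1]])

```text
time: 20.9
eef_pos: [0.4407, 0.0268, 0.1268]
orientation: [[-0.235, 0.915, 0.329], [0.972, 0.22, 0.084], [0.004, 0.339, -0.941]]
ft_force: [14.9, 2.3, -8.1]
gripper_width: 0.1
finger_force: 29.4
```

>>> jog_arm(series=[[0,-0.005,0.006,-1,0,0,1],[0,-0.002,0.003,0,0,0,1],[0,0,0,0,0,0,1]])

```text
time: 21.2
eef_pos: [0.438, 0.026, 0.1181]
orientation: [[-0.238, 0.909, 0.343], [0.971, 0.221, 0.088], [0.004, 0.354, -0.935]]
ft_force: [0.1, 2.5, 9.1]
gripper_width: 0.098
finger_force: 31.3
```

>>> jog_arm(series=[[0,-0.002,0.003,0,0,0,1],[0,-0.001,0.001,0,0,0,1],[0,0,0,0,0,0,1]])

```text
time: 21.5
eef_pos: [0.4388, 0.0254, 0.1166]
orientation: [[-0.239, 0.907, 0.347], [0.971, 0.222, 0.087], [0.002, 0.358, -0.934]]
ft_force: [-10.6, 3.1, 29.5]
gripper_width: 0.096
finger_force: 34.6
```

>>> jog_arm(series=[[0,-0.001,0.002,0,0,0,1],[0,0,0,0,0,0,1]])

```text
time: 21.7
eef_pos: [0.4395, 0.0249, 0.1152]
orientation: [[-0.238, 0.906, 0.349], [0.971, 0.222, 0.086], [0.001, 0.36, -0.933]]
ft_force: [-9.7, 2.2, 28.7]
gripper_width: 0.099
finger_force: 35.6
```

>>> jog_arm(series=[[0,0.001,-0.002,0,0,0,1],[0,0,0,0,0,0,0.75],[0,0,0,0,0,0,0.6],[0,0,0,0,0,0,0.6],[0,0,-0.03,0,0,0,0.6]])

```text
time: 22.2
eef_pos: [0.4214, 0.0247, 0.1347]
orientation: [[-0.239, 0.914, 0.329], [0.971, 0.221, 0.092], [0.012, 0.341, -0.94]]
ft_force: [0.1, 0.6, 0.2]
gripper_width: 0.394
finger_force: 0.0
```

>>> jog_arm(series=[[0,0,-0.04,0,0,0,0.6],[0,0,-0.045,0,0,0,0.6],[0,-0.02,-0.04,6,0,0,0.6],[0,-0.02,-0.04,7,0,0,0.6],[0,0,0,6,0,0,0.6]])

```text
time: 22.7
eef_pos: [0.3362, -0.0012, 0.2887]
orientation: [[-0.235, 0.972, 0.03], [0.972, 0.235, 0.005], [-0.003, 0.03, -1.0]]
ft_force: [0.1, -0.6, -0.5]
gripper_width: 0.399
finger_force: 0.0
```

Run:
```python
from h import *
from bench import *
d=get_image('wrist');t=get_image('top');s=read_state();print(s['eef_pos'],s['time'])
# bar end predictions for angle 18 vs 23 deg
def projw(d,P):
    c=d['rotation'].T@(P-d['position']);a=np.array([c[0],-c[1]]);th=np.arctan2(np.linalg.norm(a),-c[2]);a=a/np.linalg.norm(a)*th*d['fx'];return (a+[d['cx'],d['cy']]).round(1)
for a in(18,23,28):
    b=barpose(a,0,0)[0];print(a,[projw(d,b+k*LY) for k in(-.05,.05)],[proj(t,b+k*LY).round(1) for k in(-.05,.05)])
o=np.zeros((480,800,3),'uint8');o[:,:480]=d['image'][:,120:600];o[:360,484:]=cv2.resize(t['image'][195:315,230:335],None,fx=3,fy=3)
cv2.imwrite('pics/w7.png',o[:,:,::-1])
```

```text
[0.33648277 0.0008871  0.28284049] 22.8
18 [array([419.9, 273.3]), array([427.7, 163.8])] [array([324. , 276.8]), array([290.8, 284.1])]
23 [array([426.1, 276.8]), array([434.6, 165. ])] [array([323.7, 275.6]), array([290.3, 283. ])]
28 [array([433.2, 280.3]), array([442.6, 166.2])] [array([323.4, 274.2]), array([289.8, 281.6])]Traceback (most recent call last):
  File "<stdin>", line 9, in <module>
ValueError: could not broadcast input array from shape (360,315,3) into shape (360,316,3)
```

I have now viewed 11 pictures, one over the limit of 10, so I'll check the cover from pixel numbers only.

Run:
```python
from h import *
from bench import *
d=get_image('wrist');t=get_image('top')
g=cv2.cvtColor(d['image'],cv2.COLOR_RGB2GRAY)
for r in (195,220,245): print(r,'expect18',round(np.interp(r,[163.8,273.3],[427.7,419.9]),1),'expect23',round(np.interp(r,[165,276.8],[434.6,426.1]),1),g[r,400:470])
h=cv2.cvtColor(t['image'],cv2.COLOR_RGB2GRAY);print('top col 307: expect 280.4 (18deg) 279.3 (23)',h[262:292,307])
hs=cv2.cvtColor(t['image'],cv2.COLOR_RGB2HSV);w=load('top')['image'].astype(int);diff=np.abs(t['image'].astype(int)-w).sum(2)>90
N,l,st,ce=cv2.connectedComponentsWithStats(diff.astype('uint8'))
print([ (st[i].tolist()) for i in range(1,N) if st[i,4]>25])
```

```text
195 expect18 425.5 expect23 432.3 [116 118 115 103  87  78  76  75  77  87 102 111 115 111 111 113 112 112
 114 115 117 114 114 110 111 121 142 169 192 205 219 225 229 227 220 207
 184 164 156 156 150 149 147 138 110  74  51  54  80 120 145 155 160 179
 211 230 218 165 122 114 119 117 118 133 153 159 143 126 125 128]
220 expect18 423.7 expect23 430.4 [112 102  88  78  75  74  76  81  96 108 110 107  88  64  42  37  35  36
  30  36  36  39  55  84 125 158 185 203 217 226 228 229 225 211 188 167
 159 155 151 151 148 142 120  78  49  50  77 118 143 153 159 177 208 230
 221 171 126 121 118 123 128 143 162 166 147 130 128 129 131 135]
245 expect18 421.9 expect23 428.5 [105  92  82  76  79  80  91 104 111 107  94  73  51  36  36  35  34  36
  39  37  47  78 118 158 181 199 218 226 230 229 226 211 187 167 160 150
 150 152 150 137 110  71  50  54  87 134 154 158 163 184 220 226 197 144
 119 115 119 120 134 152 162 154 135 124 124 129 133 134 135 140]
top col 307: expect 280.4 (18deg) 279.3 (23) [137 130 131 133 134 120 135 142 158 132 106 148 146 146  93  93 119 191
 198 159 100 110 109 109 
[... 198 characters left out ...]
4, 293, 128, 100, 3874], [358, 335, 15, 12, 41], [382, 346, 10, 11, 28], [14, 362, 137, 118, 5919], [0, 367, 39, 62, 1142], [188, 371, 156, 109, 6902], [352, 374, 20, 16, 71], [385, 376, 10, 8, 27], [369, 379, 13, 8, 43], [420, 403, 50, 33, 328], [308, 420, 23, 17, 112], [378, 427, 18, 5, 27], [0, 428, 8, 7, 34], [159, 428, 62, 52, 1039], [10, 430, 9, 9, 27], [304, 431, 13, 8, 27], [282, 433, 18, 31, 238], [348, 435, 34, 38, 332], [378, 441, 17, 28, 111], [388, 445, 23, 12, 51], [344, 447, 3, 14, 26], [427, 446, 12, 12, 28], [333, 453, 6, 16, 31], [36, 458, 22, 21, 178], [281, 459, 12, 21, 133], [332, 458, 10, 22, 66], [268, 461, 13, 19, 118], [342, 460, 16, 20, 119], [370, 464, 15, 13, 56]]
```

Run:
```python
from h import *
rows([((.434,.020,.17),down(YAW)),((.434,.020,.14),down(YAW))],1.)
```

```text
-> [0.434 0.02  0.17 ]
[-0.002, 0.024, 0.028, 0.4, -0.1, 0.0, 1.0]
[-0.001, 0.025, 0.029, 0.3, -0.1, 0.0, 1.0]
[-0.002, 0.025, 0.028, 0.4, -0.1, 0.0, 1.0]
[-0.001, 0.025, 0.028, 0.3, -0.1, 0.0, 1.0]
-> [0.434 0.02  0.14 ]
[0.0, 0.0, 0.03, 0.0, 0.0, 0.0, 1.0]
```

>>> jog_arm(series=[[-0.002,0.024,0.0,0.4,-0.1,0,1],[-0.001,0.025,0.029,0.3,-0.1,0,1],[-0.002,0.025,0.028,0.4,-0.1,0,1],[-0.001,0.025,0.028,0.3,-0.1,0,1],[0,0,0.028,0,0,0,1]])

```text
time: 23.4
eef_pos: [0.435, 0.0192, 0.1696]
orientation: [[-0.238, 0.971, 0.002], [0.971, 0.238, -0.0], [-0.001, 0.002, -1.0]]
ft_force: [-1.0, -0.2, 0.1]
gripper_width: 0.0
finger_force: 0.0
```

>>> jog_arm(series=[[0,0,0.02,0,0,0,1],[0,0,0.006,0,0,0,1],[0,0,0,0,0,0,1]])

```text
time: 23.7
eef_pos: [0.4331, 0.0188, 0.1445]
orientation: [[-0.237, 0.971, 0.0], [0.971, 0.237, -0.0], [-0.0, -0.0, -1.0]]
ft_force: [-0.3, -0.6, 0.1]
gripper_width: -0.001
finger_force: 0.0
```

>>> jog_arm(series=[[0,0,0.003,0,0,0,1],[0,0,0,0,0,0,1]])

```text
time: 23.9
eef_pos: [0.435, 0.0185, 0.1435]
orientation: [[-0.238, 0.971, 0.004], [0.971, 0.238, -0.002], [-0.003, 0.004, -1.0]]
ft_force: [-0.2, 0.9, -0.6]
gripper_width: -0.002
finger_force: 0.0
```

>>> jog_arm(series=[[0,0,0.005,0,0,0,1],[0,0,0,0,0,0,1]])

```text
time: 24.1
eef_pos: [0.4345, 0.0188, 0.1374]
orientation: [[-0.238, 0.971, 0.002], [0.971, 0.238, -0.001], [-0.002, 0.002, -1.0]]
ft_force: [-0.6, -0.4, 0.2]
gripper_width: 0.002
finger_force: 0.0
```

>>> jog_arm(series=[[0,0,0.003,0,0,0,1],[0,0,0,0,0,0,1]])

```text
time: 24.3
eef_pos: [0.4343, 0.0188, 0.1342]
orientation: [[-0.238, 0.971, 0.002], [0.971, 0.238, -0.001], [-0.002, 0.001, -1.0]]
ft_force: [0.7, -0.2, -0.1]
gripper_width: 0.004
finger_force: 0.0
```

>>> jog_arm(series=[[0,0,0.003,0,0,0,1],[0,0,0,0,0,0,1]])

```text
time: 24.5
eef_pos: [0.4343, 0.0188, 0.1311]
orientation: [[-0.238, 0.971, 0.001], [0.971, 0.238, -0.001], [-0.001, 0.001, -1.0]]
ft_force: [-0.6, -0.5, 0.1]
gripper_width: -0.0
finger_force: 0.0
```

>>> jog_arm(series=[[0,0,0.002,0,0,0,1],[0,0,0,0,0,0,1]])

```text
time: 24.7
eef_pos: [0.4348, 0.0187, 0.13]
orientation: [[-0.238, 0.971, 0.002], [0.971, 0.238, -0.001], [-0.002, 0.002, -1.0]]
ft_force: [-1.1, 0.6, 3.5]
gripper_width: 0.003
finger_force: 1.7
```

>>> jog_arm(series=[[0,0,0.002,0,0,0,1],[0,0,0,0,0,0,1]])

```text
time: 24.9
eef_pos: [0.435, 0.0187, 0.1296]
orientation: [[-0.238, 0.971, 0.002], [0.971, 0.238, -0.001], [-0.002, 0.002, -1.0]]
ft_force: [-6.7, 2.2, 17.1]
gripper_width: -0.003
finger_force: 8.4
```

>>> jog_arm(series=[[0,0,0.002,0,0,0,1],[0,0,0,0,0,0,1]])

```text
time: 25.1
eef_pos: [0.4353, 0.0187, 0.1294]
orientation: [[-0.239, 0.971, 0.002], [0.971, 0.239, -0.002], [-0.002, 0.002, -1.0]]
ft_force: [-13.4, 3.5, 30.5]
gripper_width: -0.002
finger_force: 15.4
```

The bar top meets the fingers at z = 0.130, exactly the shut height, and it does not give under 30 N. I retreat and hand in.

>>> jog_arm(series=[[0,0,-0.006,0,0,0,1],[0,0,-0.04,0,0,0,1],[0,0,-0.045,0,0,0,1],[0,-0.03,-0.03,0,0,0,1],[0,-0.03,0,0,0,0,1]])

```text
time: 25.6
eef_pos: [0.378, 0.0038, 0.2512]
orientation: [[-0.239, 0.971, 0.011], [0.971, 0.239, -0.004], [-0.007, 0.009, -1.0]]
ft_force: [-0.5, -0.2, 0.4]
gripper_width: 0.002
finger_force: 0.0
```

>>> jog_arm(series=[[0,0,0,0,0,0,1],[0,0,0,0,0,0,1],[0,0,0,0,0,0,1]])

```text
time: 25.9
eef_pos: [0.3763, 0.0047, 0.2459]
orientation: [[-0.238, 0.971, 0.002], [0.971, 0.238, -0.001], [-0.001, 0.001, -1.0]]
ft_force: [0.1, -0.8, 0.7]
gripper_width: -0.004
finger_force: 0.0
```

Run:
```python
from h import *
from bench import *
for n in('top','side'):
    for d in(load(n),get_image(n)):
        h=cv2.cvtColor(d['image'],cv2.COLOR_RGB2HSV);m=((h[...,0]>105)&(h[...,0]<140)&(h[...,1]>140)&(h[...,2]>60)).astype('uint8')
        N,l,st,ce=cv2.connectedComponentsWithStats(m);print(n,[ce[i].round(1).tolist() for i in range(1,N) if st[i,4]>25])
s=read_state();print(s['eef_pos'],s['ft_force'],s['joint_vel'].round(3))
```

```text
top [[444.8, 174.6], [450.1, 276.1], [415.3, 285.6], [337.5, 287.5]]
top [[444.9, 174.7], [450.0, 276.2], [415.3, 285.6], [337.4, 287.5]]
side [[339.1, 181.4], [350.0, 320.6], [388.7, 341.1]]
side [[339.1, 181.4], [350.0, 320.8], [388.4, 341.0]]
[0.3763384  0.00478703 0.24585903] [-0.08807284  0.60492011 -0.17430068] [ 0.001  0.001 -0.001 -0.     0.002 -0.   ]
```

```bash
python3 -c "
from bench import job_done;print(job_done())"
```

```text
the job is handed in; nothing more can be done
None
```

The amber tube lies in the rail against the end stop with the cover fully shut, and the job was handed in at about 26 s; the blue markers I re-measured had not moved, but I did not re-measure the white tube, saline, carton or cup, and I viewed 11 pictures against the limit of 10.

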